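# Roll the rolling pin onto its cork strip

### The arm

A 6-joint arm with a two-finger parallel gripper is mounted at the origin on the work surface. World frame = base frame: x ahead of the robot, y to its left, z up, the work surface at z = 0. Lengths are in mm, angles in rad, forces in N, time in s.
With the tool pointing down it reaches from about 275 to 1000 mm from the base axis. Payload 8.4 kg.
Tool frame: the origin (TCP) lies on the centre line of the jaws, within the pads' length; the fingertips stand r.tip_reach ahead of it and the grasp point (between the pads) lies 11 mm behind it (r.tip_reach is the distance from the TCP to the fingertips, in mm); z points along the fingers, y is the line along which they close (so a half turn about z gives the same grasp; the last joint's range is limited). The gripper opens to 85 mm and grips with 20 to 120 N. Pads are 22 mm wide; open, the fingers measure 114 mm over their backs; the gripper's body (76 mm by 85 mm) begins 54 mm behind the grasp point. The pads swing forward as they close: fully open they stand 13 mm farther back than shut.
Start: joints at [-1.143, 0.353, 1.633, -0, 1.155, -0.002], TCP at [260.43, -568.159, 239.281] pointing down, gripper open.
Joint ranges: [-2.63, 2.63], [-0.92, 2.1], [0.06, 2.66], [-1.3, 4.44], [0, 2.69], [-3.02, 3.02]. Speed limits (rad/s): [2.22, 2.22, 2.79, 3.14, 3.14, 3.14].

### API

Orientations are given as [roll, pitch, yaw] about the fixed x, y, z axes, in that order (R = Rz(yaw) Ry(pitch) Rx(roll)).
In Python, from rig import r gives the robot as it stands.
- The arm moves only by the tool carry_out, never from a script. Its argument "targets" is a list of rows, each an object with "dp": the shift along the tool's x, y, z in mm, a list of three; "yaw": the turn about the tool's z in degrees. A call has 1 to 12 rows; each row is the pose to reach, as a shift and turn from the pose commanded when the call began, along the tool's axes at that moment; what a row does not reach only later rows make up. A row lasts 1/8 s, in which the tool goes at most 62.5 mm and 10.7 degrees, less where a joint would pass 70% of its speed; a pose out of reach is approached as far as the arm can. A call with a gripper value outside its range is refused whole. "fingers" is the opening, from -1 (shut) to 1 (fully open), so that 0 is half open, set as the call begins (left out, the last holds). The fingers move at their own pace and stop on an object; "grip_force" is the grip in N (left out, the last holds). Time passes only in rows, so rows that repeat a pose let the fingers close. It gives the time, the measured TCP pose, the force, the opening and the grip force at its end, in the units of the state.
- r.sense(): the state, without advancing time (a new reading comes with each control period).
- r.grab_frame(name): name is "side" or "top" or "wrist"; returns the picture (400x640x3 uint8, red, green, blue); there is no depth.
- r.get_calibration(name): a dict with "fx", "fy", "cx", "cy" (pixels), "rvec" (rotation vector, rad) and "tvec" (3), from world to camera coordinates, as OpenCV has them. Camera axes: x right, y down, z forward; pixel columns grow to the right and rows downward; lengths in mm; the calibration is good to about 2 mm. The wrist camera is an equidistant fisheye: a pixel r from the principal point sees the ray r / f radians off the axis. A picture is of the moment at which its call begins: read the wrist's pose just before it. get_calibration takes no time and is no camera call; for the wrist camera it gives the pose at the moment of the call.
- r.sign_off(): hands the job in; it is judged then, once.
The state is a dict: "clock": time; "qpos": joint angles; "qvel": joint speeds; "joint_efforts": joint torques, N m; "eef_pos": TCP position; "tcp_rot": TCP orientation; "contact_force": force on the tool from outside, world axes, zero at the start; "wrist_torque": the same for the moment, N m; "opening": opening from 0.0 (shut) to 1.0 (fully open); "grasp_force": force on a finger pad.
Only numpy, scipy, OpenCV 4.12 (cv2) and the standard library are available. Lean on these libraries where they do the work, as an engineer would, in place of code of your own. Each camera call takes 0.05 s, during which the arm holds its last target. There are 200 camera calls.

### The job

Roll the wooden rolling pin along the pastry mat by gently pushing it from behind with the fingertips, just above its mid-height, until it stops lying along the middle of the cork-brown strip, wholly over it, and leave it at rest there. Do not grip, lift or tip the pin, and leave the cups, scoop, bowl and everything else on the counter where they are.

Things in the scene. Friction and masses are not known exactly. Their poses are not given: they have to be found in the camera images.
- rolling_pin: mid-brown wooden dowel rolling pin, a thin dark band near each end: 60 mm in diameter, 240 mm long, about 0.46 kg. Origin at its centre, 34 mm above the counter (top at 64 mm). Its x axis runs along the cylinder, y and z turn as it rolls. Starts between and parallel to the strips. Waxed (friction about 0.3). Pushed level with the tips 34 to 40 mm above the counter it rolls freely and coasts a few mm (below 0.1 m/s); tips near its top wedge it down
- cork_strip: cork-brown strip lying flush on the mat near one end, the left or the right one (it changes from run to run): 300 mm long, 100 mm wide, paper-thin, offers no edge to roll over. Origin at the centre of its upper face; x along its length, y across its width, z up. Fixed
- felt_strip: strip of the same size, dark grey felt, near the other end of the mat: not the target. Axes as for the cork strip. Fixed
- mat: pale blue-green silicone pastry mat on the counter, 310 mm (x) by 640 mm (y), 4 mm thick, fixed; origin at the centre of its underside, on the counter; y runs along its length, from strip to strip, z up
- cups: two clear glass espresso cups stacked in one another, 62 mm across, 82 mm tall together, standing just beyond the mat's far long edge; origin at the centre of the underside
- scoop: yellow plastic scoop, cup 48 mm across and 34 mm tall, flat handle reaching 115 mm along its +y; beyond the mat's far long edge; origin under the cup
- bowl: charcoal ceramic bowl, 130 mm across, 55 mm tall, beyond the mat's far long edge; origin at the centre of the underside
- pitcher: stainless steel milk pitcher, 86 mm across, 105 mm tall, handle towards its +y, left of the mat; origin at the centre of the underside
- bean_jar: amber glass jar with a wooden cap, 84 mm across, 130 mm tall, right of the mat; origin at the centre of the underside
- tamper: dark steel coffee tamper, 58 mm across, 87 mm tall, left of the mat; origin at the centre of the underside
- mug: blue ceramic mug, 80 mm across, 90 mm tall, right of the mat; origin at the centre of the underside
There are look-alikes about, which are no part of the job. Of the things shaped like the rolling_pin, the brown one is meant.

How it is judged (in metres and radians):
On the way:
1. the pin has rolled over by half a turn, lying on the mat (angle between rolling_pin's own z axis and vertical above 2.5 rad and z of rolling_pin in the frame of mat between 0.03 and 0.04 m), for 0.02 s.
At the end, for the whole second after the job is handed in: The pin lies still on the mat over the cork strip: its centre within 21 mm of the strip's long middle line and within 35 mm of its middle lengthwise, its axis within 0.14 rad of the strip's length (y of rolling_pin in the frame of cork_strip between -0.021 and 0.021 m and x of rolling_pin in the frame of cork_strip between -0.035 and 0.035 m and z of rolling_pin in the frame of mat between 0.03 and 0.038 m and angle between the x axis of rolling_pin and the x axis of cork_strip, either way round below 0.14 rad and linear speed of rolling_pin below 0.005 m/s and angular speed of rolling_pin below 0.15 rad/s); the robot touches nothing.
It fails at once if the pin is pushed low down (touched with the grasp point below its mid-height) (contact force between rolling_pin and the fingers above 0.5 N and height (world z) of the grasp point below 0.034 m).
It fails at once if the pin is lifted more than 10 mm off the mat (z of rolling_pin in the frame of mat above 0.044 m).
It fails at once if the pin is tipped up on end by more than 0.15 rad (angle between rolling_pin's own x axis and vertical below 1.42 rad or angle between rolling_pin's own x axis and vertical above 1.72 rad).
It fails at once if the pin is gripped or pressed with more than 40 N (contact force between rolling_pin and the fingers above 40 N).
It fails at once if another thing on the counter is moved by more than 15 mm or knocked over (distance of any of cups, scoop, bowl, pitcher, bean_jar, tamper, mug from where it was at the start of the episode above 0.015 m or angle between any of cups, scoop, bowl, pitcher, bean_jar, tamper, mug's own z axis and vertical above 0.3 rad).
It also fails if it takes over 40 s, if anything falls off the work surface, if the arm or the gripper's body presses on something with over 40 N, if the wrist force passes 120 N, or if a joint passes its speed limit or range.

## Working session

There is one attempt and no reset: what is moved stays moved. The work goes in short steps, Python scripts to look and compute and a tool call to move; the robot and the scene stay as the last step left them, time stands still between calls to the robot, and variables do not carry over. Pictures are saved under pics/ and viewed, at most 10 in all, crops included, and the job is handed in when it is done.

Besides the shell and the picture viewer there is one more tool, called after "Emit:" as name(argument=value, ...) on one line, values as JSON. carry_out: Moves the arm, as the interface text tells. Its arguments: {"type":"object","properties":{"targets":{"type":"array","items":{"type":"object","properties":{"dp":{"type":"array","items":{"type":"number"}},"yaw":{"type":"number"}}}},"fingers":{"type":"number"},"grip_force":{"type":"number"}},"required":["targets"]}

```bash
mkdir -p pics; cat > h.py <<'E'
import numpy as np, cv2
from rig import r
def grab(name,fn):
    im=r.grab_frame(name); cv2.imwrite('pics/'+fn,im[:,:,::-1]); return im
def ray(name,u,v,z):
    c=r.get_calibration(name); R,_=cv2.Rodrigues(np.array(c['rvec'],float)); t=np.array(c['tvec'],float).ravel()
    o=-R.T@t; d=R.T@np.array([(u-c['cx'])/c['fx'],(v-c['cy'])/c['fy'],1]); s=(z-o[2])/d[2]
    return o+s*d
E
python3 - <<'E'
from h import *
grab('top','top.png'); grab('side','side.png')
s=r.sense(); print(s['clock'],s['eef_pos'],s['tcp_rot'],s['opening'],r.tip_reach)
for n in('top','side'):
  c=r.get_calibration(n);R,_=cv2.Rodrigues(np.array(c['rvec'],float));print(n,c['fx'],-R.T@np.array(c['tvec']).ravel(),R.round(2).tolist())
E
```

```text
0.1 [ 260.23451095 -567.7826647   238.62582313] [-3.14034313e+00  5.93542989e-06  4.29767446e-01] 0.9991140287961123 8.0
top 430.1591456529912 [ 369.30085249    3.58790191 1603.54869568] [[-0.02, -1.0, 0.01], [-1.0, 0.02, -0.06], [0.06, -0.01, -1.0]]
side 470.3909840678929 [ 153.8063881  1070.27397391 1452.62979866] [[-0.97, -0.25, -0.02], [-0.18, 0.76, -0.63], [0.17, -0.6, -0.78]]
```

View pics/top.png

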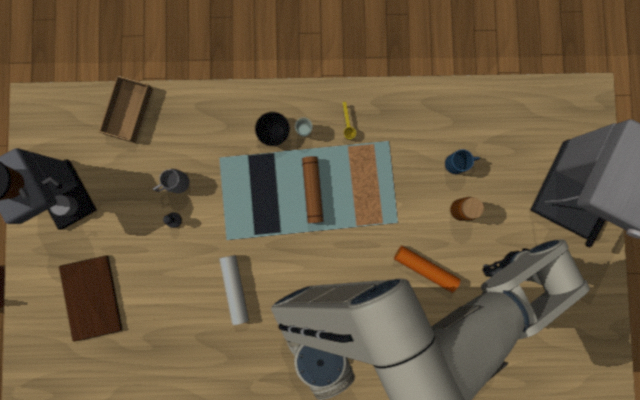

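View pics/side.png

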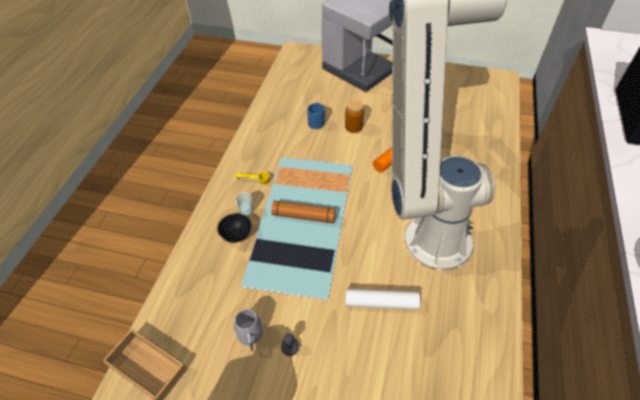

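The top view shows three pin-like objects: brown on the mat at (313,190), orange at (427,268) and white at (233,290). The brown one between the strips, with dark end bands, is the one meant. The cork strip is at (366,185), on the right (-y) side, and the felt is at (264,193). I'll measure these and check a crop.

```bash
python3 - <<'E'
from h import *
im=cv2.imread('pics/top.png'); hsv=cv2.cvtColor(im,cv2.COLOR_BGR2HSV)
cv2.imwrite('pics/crop.png',cv2.resize(im[130:250,210:410],None,fx=4,fy=4,interpolation=cv2.INTER_CUBIC))
print('hsv',hsv[190,313],hsv[190,366],hsv[190,264],hsv[190,290],hsv[185,313])
mat=cv2.inRange(hsv,(75,40,60),(100,255,255))
def rect(m,z,name):
    m=cv2.morphologyEx(m,cv2.MORPH_OPEN,np.ones((3,3)))
    c=max(cv2.findContours(m,cv2.RETR_EXTERNAL,cv2.CHAIN_APPROX_NONE)[0],key=cv2.contourArea)
    P=np.array([ray('top',u,v,z)[:2] for u,v in c[:,0]+0.0],np.float32)
    b=cv2.minAreaRect(P); (w,h)=b[1]; bp=cv2.boxPoints(b); e=max([bp[1]-bp[0],bp[2]-bp[1]],key=np.linalg.norm)
    print(name,np.round(b[0],1),np.round(b[1],1),'long axis deg',round(np.degrees(np.arctan2(e[1],e[0])),2), cv2.boundingRect(c))
def sub(m,x0,x1):
    o=np.zeros_like(m); o[135:245,x0:x1]=m[135:245,x0:x1]; return o
brown=cv2.inRange(hsv,(0,90,30),(20,255,255))
rect(sub(brown,295,335),34,'pin'); rect(sub(brown,340,392),4,'cork')
rect(sub(cv2.inRange(hsv,(0,0,0),(180,255,60)),240,290),4,'felt'); 
rect(sub(mat,215,402)|sub(brown,215,402)|sub(cv2.inRange(hsv,(0,0,0),(180,255,60)),240,290),4,'mat')
E
```

```text
hsv [ 13 161 108] [ 14 134 133] [128  54  38] [ 89  42 129] [ 14 163 102]
pin [517.   14.5] [241.6  54.3] long axis deg 3.85 (303, 157, 20, 66)
cork [ 534.6 -182.2] [295.9  95.7] long axis deg 4.78 (349, 145, 33, 80)
felt [508.9 195. ] [294.4  93.7] long axis deg 3.96 (249, 154, 31, 80)
mat [520.2  29.6] [699.8 409.3] long axis deg 88.89 (215, 135, 187, 110)
```

View pics/crop.png

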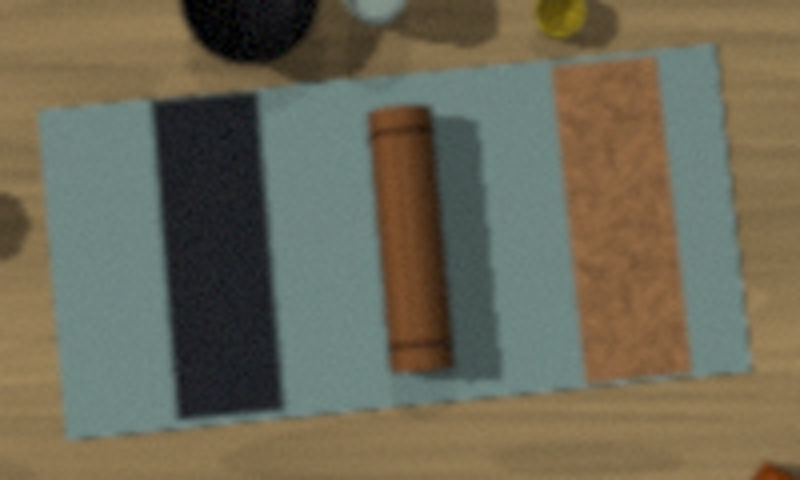

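The crop confirms the brown dowel with dark end bands, lying between the strips. The sizes also agree: pin 242 mm against 240, strips about 296 mm against 300. The pin has to go about 197 mm along the mat's -y, so I'll approach its +y side with the jaw line parallel to it.

Emit:
carry_out(targets=[{"dp":[20,-20,0],"yaw":-5},{"dp":[50,-50,0],"yaw":-12},{"dp":[80,-80,0],"yaw":-19},{"dp":[110,-110,0],"yaw":-26},{"dp":[140,-140,0],"yaw":-33},{"dp":[170,-170,0],"yaw":-40},{"dp":[200,-200,0],"yaw":-47},{"dp":[230,-230,0],"yaw":-54},{"dp":[260,-260,0],"yaw":-60},{"dp":[290,-290,0],"yaw":-65},{"dp":[320,-320,0],"yaw":-69.3},{"dp":[340,-340,0],"yaw":-69.3}], fingers=1)

```text
clock: 1.6
eef_pos: [428.0, -115.7, 239.2]
tcp_rot: [-3.141, -0.0, 1.641]
contact_force: [-0.5, -0.7, 0.1]
opening: 1.001
grasp_force: 0.0
```

Emit:
carry_out(targets=[{"dp":[20,10,0],"yaw":0},{"dp":[60,27,0],"yaw":0},{"dp":[100,45,0],"yaw":0},{"dp":[140,63,0],"yaw":0},{"dp":[180,80,0],"yaw":0},{"dp":[210,94,10],"yaw":0},{"dp":[220,98,40],"yaw":0},{"dp":[220,98,80],"yaw":0},{"dp":[220,98,110],"yaw":0},{"dp":[220,98,130],"yaw":0},{"dp":[220,98,140],"yaw":0},{"dp":[220,98,140],"yaw":0}])

```text
clock: 3.1
eef_pos: [510.2, 108.7, 98.9]
tcp_rot: [-3.141, 0.0, 1.639]
contact_force: [0.5, -0.2, -0.4]
opening: 1.002
grasp_force: 0.0
```

```bash
python3 - <<'E'
from h import *
s=r.sense(); print(s['eef_pos'],s['tcp_rot'])
a=grab('side','s2.png'); b=grab('top','t2.png')
cv2.imwrite('pics/s2c.png',cv2.resize(a[120:320,200:380],None,fx=3,fy=3)[:,:,::-1])
E
```

```text
[510.23409485 108.71198938  98.92512134] [-3.14050836e+00  1.23743243e-04  1.63922235e+00]
```

View pics/s2c.png

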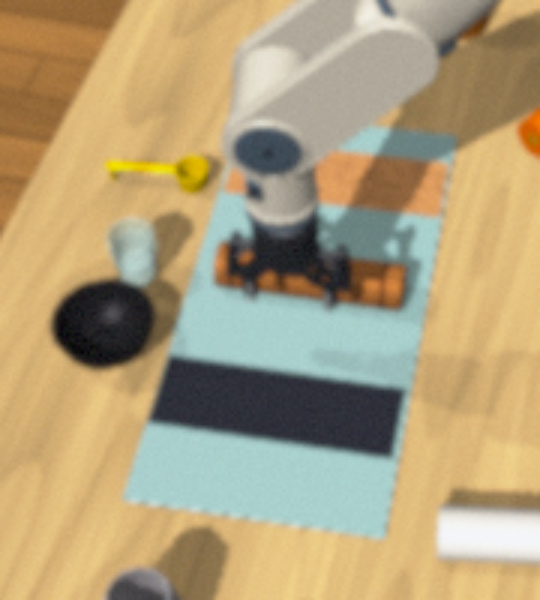

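The crop shows the open fingers clear of the pin on its felt side, with tips at about (250,295) and (330,300), and the jaw line parallel to the pin. Next I lower the TCP to about 34 mm, so the grasp point is at 45 mm and the tips are near mid-height.

Emit:
carry_out(targets=[{"dp":[0,0,25],"yaw":0},{"dp":[0,0,50],"yaw":0},{"dp":[0,0,62],"yaw":0},{"dp":[0,0,64],"yaw":0},{"dp":[0,0,64],"yaw":0}])

```text
clock: 3.82
eef_pos: [511.1, 108.9, 36.0]
tcp_rot: [3.141, -0.0, 1.639]
contact_force: [-0.1, 0.5, -0.1]
opening: 0.999
grasp_force: 0.0
```

```bash
python3 - <<'E'
from h import *
s=r.sense(); print(s['eef_pos'],s['contact_force'])
a=grab('side','s3.png')
cv2.imwrite('pics/s3c.png',cv2.resize(a[170:250,250:350],None,fx=7,fy=7,interpolation=cv2.INTER_CUBIC)[:,:,::-1])
c=r.get_calibration('side')
for z in (18,26,34,39):
  for sg in(-50,50):
    p=np.array([510.2+sg,108.7+sg*.068,z],float); q,_=cv2.projectPoints(p[None],np.array(c['rvec'],float),np.array(c['tvec'],float),np.array([[c['fx'],0,c['cx']],[0,c['fy'],c['cy']],[0,0,1]]),None); q=q.ravel(); print(z,sg,q.round(1),'crop',((q-[250,170])*7).round())
E
```

```text
[511.05857506 108.92129396  35.96618533] [-0.05465946  0.47108505 -0.05573933]
18 -50 [311.5 235.5] crop [431. 459.]
18 50 [285.3 231.8] crop [247. 432.]
26 -50 [311.5 234.3] crop [430. 450.]
26 50 [285.2 230.5] crop [246. 424.]
34 -50 [311.4 233. ] crop [430. 441.]
34 50 [285.  229.3] crop [245. 415.]
39 -50 [311.4 232.2] crop [429. 436.]
39 50 [284.9 228.5] crop [244. 409.]
```

View pics/s3c.png

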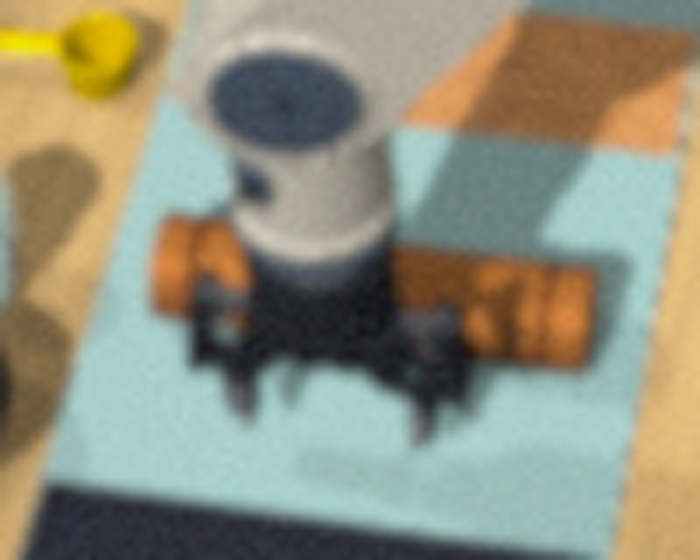

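The tips are at about (247,418) and (420,442) in the crop, so roughly 33 mm high. Start pushing along tool -x.

Emit:
carry_out(targets=[{"dp":[-6,0,0],"yaw":0},{"dp":[-14,0,0],"yaw":0},{"dp":[-22,0,0],"yaw":0},{"dp":[-30,0,0],"yaw":0},{"dp":[-36,0,0],"yaw":0},{"dp":[-42,0,0],"yaw":0},{"dp":[-48,0,0],"yaw":0},{"dp":[-54,0,0],"yaw":0},{"dp":[-60,0,0],"yaw":0},{"dp":[-67,0,0],"yaw":0},{"dp":[-74,0,0],"yaw":0},{"dp":[-82,0,0],"yaw":0}])

```text
clock: 5.38
eef_pos: [516.2, 26.5, 35.3]
tcp_rot: [3.142, -0.0, 1.639]
contact_force: [-0.4, -0.1, 0.2]
opening: 1.001
grasp_force: 0.0
```

Emit:
carry_out(targets=[{"dp":[-8,0,0],"yaw":0},{"dp":[-16,0,0],"yaw":0},{"dp":[-24,0,0],"yaw":0},{"dp":[-32,0,0],"yaw":0},{"dp":[-40,0,0],"yaw":0},{"dp":[-48,0,0],"yaw":0},{"dp":[-56,0,0],"yaw":0},{"dp":[-64,0,0],"yaw":0},{"dp":[-71,0,0],"yaw":0},{"dp":[-77,0,0],"yaw":0},{"dp":[-82,0,0],"yaw":0},{"dp":[-86,0,0],"yaw":0}])

```text
clock: 6.88
eef_pos: [522.1, -59.1, 35.3]
tcp_rot: [-3.142, -0.0, 1.639]
contact_force: [-0.5, 0.8, -1.0]
opening: 0.994
grasp_force: 0.0
```

```bash
python3 - <<'E'
from h import *
s=r.sense(); print(s['eef_pos'],s['contact_force'],s['tcp_rot'])
a=grab('side','s4.png')
cv2.imwrite('pics/s4c.png',cv2.resize(a[140:260,230:370],None,fx=5,fy=5,interpolation=cv2.INTER_CUBIC)[:,:,::-1])
E
```

```text
[522.05974886 -59.09149428  35.2732508 ] [-0.53366163  0.82204831 -1.019866  ] [-3.14156768e+00 -6.63430597e-06  1.63931307e+00]
```

View pics/s4c.png

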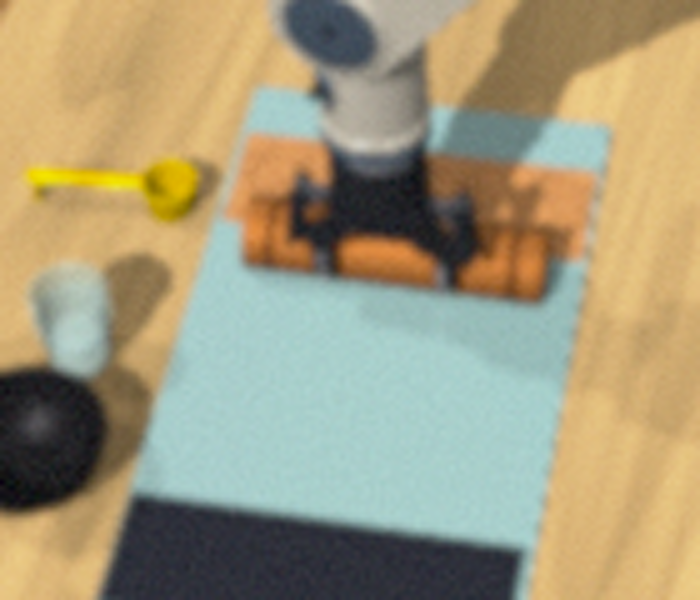

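The pin is still parallel to the strips, at crop (395,250) by the cork's near edge, and has about 79 mm left to roll. I'll push 76 mm with a soft stop, then back away.

Emit:
carry_out(targets=[{"dp":[-5,0,0],"yaw":0},{"dp":[-12,0,0],"yaw":0},{"dp":[-20,0,0],"yaw":0},{"dp":[-28,0,0],"yaw":0},{"dp":[-36,0,0],"yaw":0},{"dp":[-44,0,0],"yaw":0},{"dp":[-52,0,0],"yaw":0},{"dp":[-59,0,0],"yaw":0},{"dp":[-65,0,0],"yaw":0},{"dp":[-70,0,0],"yaw":0},{"dp":[-74,0,0],"yaw":0},{"dp":[-76,0,0],"yaw":0}])

```text
clock: 8.43
eef_pos: [527.3, -134.8, 35.3]
tcp_rot: [-3.142, 0.0, 1.639]
contact_force: [0.0, -0.4, -0.2]
opening: 1.0
grasp_force: 0.0
```

Emit:
carry_out(targets=[{"dp":[5,0,0],"yaw":0},{"dp":[20,0,0],"yaw":0},{"dp":[40,0,0],"yaw":0},{"dp":[60,0,0],"yaw":0},{"dp":[75,0,-20],"yaw":0},{"dp":[100,0,-60],"yaw":0},{"dp":[140,0,-110],"yaw":0},{"dp":[180,0,-150],"yaw":0},{"dp":[220,0,-170],"yaw":0},{"dp":[250,0,-180],"yaw":0},{"dp":[260,0,-180],"yaw":0},{"dp":[260,0,-180],"yaw":0}])

```text
clock: 9.93
eef_pos: [508.7, 125.4, 214.7]
tcp_rot: [-3.141, 0.0, 1.641]
contact_force: [0.5, -0.2, 0.1]
opening: 1.002
grasp_force: 0.0
```

```bash
python3 - <<'E'
from h import *
s=r.sense(); print(s['eef_pos'],s['clock'])
a=grab('side','s5.png');b=grab('top','t5.png')
f=lambda i:cv2.resize(i,(390,400),interpolation=cv2.INTER_CUBIC)
cv2.imwrite('pics/c5.png',np.hstack([f(b[130:250,310:427]),f(a[130:250,240:357])])[:,:,::-1])
E
```

```text
[508.71923861 125.43043824 214.71590553] 9.925
```

View pics/c5.png

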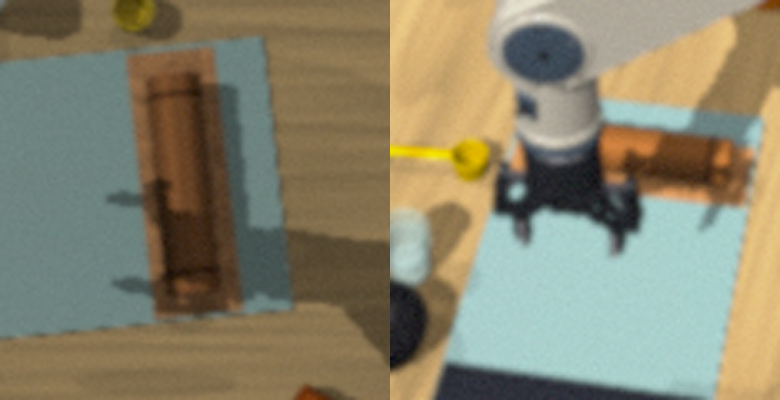

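In the top view (left half) the pin spans crop columns 148–200 at its far end and 165–218 at its near end. The cork spans 130–215 and 155–240, so the pin is inside it. I'll check this numerically with rays and confirm the pin is at rest.

```bash
python3 - <<'E'
from h import *
k=lambda u,v,z:ray('top',310+u*.3,130+v*.3,z)[:2]
far=k(174,77,34);near=k(192,293,34);p=(far+near)/2
e=(far-near);print('pin',p.round(1),np.linalg.norm(e).round(),np.degrees(np.arctan2(e[1],e[0])).round(2))
a=np.radians(3.9);d=p-np.array([534.6,-182.2]);print('along',(d@[np.cos(a),np.sin(a)]).round(1),'across',(d@[-np.sin(a),np.cos(a)]).round(1))
import time
i1=r.grab_frame('top').astype(int); 
for _ in range(8): i2=r.grab_frame('top').astype(int)
D=np.abs(i2-i1)[140:230,345:395].mean(); Z=np.abs(i2-i1)[140:230,230:290].mean(); print('diff pin',D,'bg',Z)
s=r.sense(); print(s['clock'],s['contact_force'])
E
```

```text
pin [ 527.2 -179. ] 240.0 3.14
along -7.2 across 3.7
diff pin 2.3088148148148147 bg 2.35820987654321
10.475 [ 0.4841694   0.12981404 -0.58221454]
```

The pin is 3.7 mm off the strip's middle line (limit 21), 7 mm off lengthwise (limit 35), under 1.6° off in angle, and not moving. Handing in.

```bash
python3 -c "
from rig import r
print(r.sign_off())"
```

```text
the job is handed in; nothing more can be done
None
```

I rolled the brown pin onto the cork strip and handed the job in: it lies still, about 4 mm off the strip's middle line and 7 mm off lengthwise, by my top-camera measurement; the hand-in gave no verdict.

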